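# Set a spacing jig with its handwheel and nest a channel over it

## Robot

A 6-joint arm with a two-finger parallel gripper is mounted at the origin on the work surface. World frame = base frame: x ahead of the robot, y to its left, z up, the work surface at z = 0. Lengths are in m, angles in rad, forces in N, time in s.
With the tool pointing down it reaches from about 0.35 to 0.8 m from the base axis. Payload 7.3 kg.
Tool frame: the origin (TCP) lies between the finger pads; the fingertips stand 25 mm ahead of it and the grasp point (between the pads) lies 6 mm ahead of it (r.tip_extent is the distance from the TCP to the fingertips, in m); z points along the fingers, y is the direction in which the jaws open and shut (so a half turn about z gives the same grasp; the last joint's range is limited). The gripper opens to 85 mm and grips with 20 to 120 N. Pads are 22 mm wide; open, the fingers measure 114 mm over their backs; the gripper's body (76 mm by 85 mm) begins 54 mm behind the grasp point. The pads swing forward as they close: fully open they stand 13 mm farther back than shut.
Start: joints at [1.032, 0.342, 1.524, -0, 1.275, -0.146], TCP at [0.201, 0.485, 0.256] pointing down, gripper open.
Joint ranges: [-2.53, 2.53], [-0.77, 2.02], [0.04, 2.7], [-1, 4.14], [0.28, 2.66], [-3.11, 3.11]. Speed limits (rad/s): [2.57, 2.57, 3.14, 3.14, 3.14, 3.14].

## Interface

Orientations are given as a unit quaternion [x, y, z, w].
In Python, from workcell import r, command_gripper, optics gives the robot as it stands. The module is installed in compiled form; this text tells all that it offers. Calls block until the motion is done:
- r.reach(position, orientation): joint-space move of the TCP to a pose.
- r.move_straight(position, orientation=None, speed=0.15, max_force=None): straight line of the TCP; orientation=None keeps the orientation; speed is the mean speed in m/s. With max_force (N) it stops when the force on the tool has changed by that much, and returns True; else False.
- r.movej(angles): joint-space move.
- command_gripper(opening, force=None): finger opening in m; force is the grip in N (None keeps the last); returns when the fingers have stopped.
- r.hold(seconds).
- r.solve_ik(position, orientation): joint angles nearest the present ones, or None.
- r.read_state(): the state.
- optics.get_image(name): name is "scene" or "side" or "wrist"; returns (picture, depth): 400x640x3 uint8, red, green, blue; 400x640 float32, m along the optical axis (not along the pixel's ray), 0 where there is no reading.
- optics.camera_model(name): a dict with "K" (3x3 intrinsics, pixels), "k1" (the pictures are not rectified: a ray, as slopes to the right and down, at radius r is drawn at 1 + k1 r^2 times it, then the intrinsics apply), "R" (3x3) and "t" (3): a world point X has camera coordinates R X + t; the wrist camera has in their place "tool_from_camera" (4x4, takes a point from camera to tool coordinates, whose origin is the TCP and whose axes are the flange's). Camera axes: x right, y down, z forward; pixel columns grow to the right and rows downward; lengths in m; the calibration is good to about 2 mm. A picture is of the moment at which its call begins: read the wrist's pose just before it. camera_model takes no time and is no camera call.
A pose or a line that the arm cannot do raises r.PlanningError and nothing moves.
- r.finish_job(): hands the job in, once; it reports no verdict.
The state is a dict: "time_s": time; "joint_positions": joint angles; "dq": joint speeds; "tau": joint torques, N m; "eef_pos": TCP position; "eef_rot": TCP orientation; "contact_force": force on the tool from outside, world axes, zero at the start; "torque": the same for the moment, N m; "grip_width": finger opening in m.
Only numpy, scipy, OpenCV 4.12 (cv2) and the standard library are available. Lean on these libraries where they do the work, as an engineer would, in place of code of your own. Each camera call takes 0.05 s, during which the arm holds its last target.

## Task

Turn the jig's handwheel by its crank knob until the slide's pointer stands on the long thick mark of the scale. Then take the loose U-channel from the bench and, keeping its open side down, set it down on the jig (do not let it drop) so that its two flanges interlock with the two open-up channels there: one flange fully down inside each (feel for the place between the end caps of the capped one), with the pointer still on the mark. Leave the square tube and the angle section where they lie.

Things in the scene. Friction and masses are not known exactly. Their poses are not given: they have to be found in the camera images.
- jig: Spacing jig, fixed: dark steel base plate 170 x 385 x 12 mm, long in y. Origin on the bench under the nest, z up. At y=39.5 an aluminium end channel, open up (133 long in x, 50 wide, 25 high, 4 mm walls, underside 24 mm above the bench) with end caps 125 mm apart, 24 high, 4 thick; its middle is up to 7 mm off x=0: not measured. Uncapped 120 mm channel on the slide. End plate y=75 to 87, 62 high.
- mark (a point): The long thick black line (24 x 3 mm) across the white scale strip on the jig's +x edge, at jig (78, -39.5, 22.5) mm; the other scale lines are thin, 10 mm long and 10 mm apart. Axes as the jig's.
- pointer (a point): Tip of the slide's dark pointer over the scale strip, level in y with the middle of the slide's channel. It moves only along the jig's y, starts 26 to 54 mm from the mark on the -y side, and stands on the mark when its jig y equals the mark's (-39.5 mm); a stop lies 12 mm beyond. Axes as the jig's.
- wheel_hub (a point): Underside centre of the black handwheel's hub on the grey gearbox at jig (-15, -225, 112) mm; axes as the jig's. The axis leans 22 degrees to jig -x: its upward direction is (-0.375, 0, 0.927). Rim 133 mm over all, its middle 9 mm up the axis. Clockwise seen from above moves the slide towards the mark, 20 mm a turn. It takes 2 to 3 N at the knob, and stays where it is left.
- knob_grip (a point): Point to grip on the black crank knob: a round handle 22 mm thick, 56 mm long (22 mm above this point, 34 mm below), parallel to the wheel axis, 55 mm from the axis and 52 mm up it from wheel_hub. It spins freely on its pin, so the hand holding it need not turn. The point spins with the knob: use its position only.
- nest (a point): Nominal end place of the loose channel's centre (half-way up): jig (0, 0, 40.5) mm, jig axes; the true x goes with the end channel, up to 7 mm off. Slide on the mark: facing flanges 29 mm apart, the loose channel spans both with 2.5 mm play each side in y; 2.5 mm play at each end between the caps. It rests on both floors, 28 mm above the bench; on a cap it stands 20 mm higher, that end tipped up.
- cover_center (a point): Centre (half-way up) of the loose aluminium U-channel: 120 mm long (its x), 50 wide (y), 25 high, 4 mm walls, about 0.13 kg, lying open side down on the bench (z up). Same section as those two on the jig. It lies at any of three places, among the tube and the angle.
- cover: The same loose U-channel; origin at the centre of its underside (flange edges), axes as at cover_center.
- tube: A square aluminium tube 110 x 40 x 40 mm lying on the bench; not part of the job. Origin at the centre of its underside, x along it.
- angle: An L-shaped aluminium angle section 120 x 50 x 50 mm, one leg flat on the bench; not part of the job. Origin at the centre of its underside, x along it.
Not all that is in view belongs to the job. What is shaped like the cover but pink is not meant.

How it is judged:
On the way, in this order (a step that is already met when the one before it is completed fails the run):
1. the slide is set: the pointer stands on the mark (within 2 mm) (y of pointer in the frame of mark between -0.002 and 0.002 m), for 0.3 s.
2. the loose channel is nested over the two open-up channels (x of cover_center in the frame of nest between -0.012 and 0.012 m and y of cover_center in the frame of nest between -0.006 and 0.006 m and z of cover_center in the frame of nest between -0.003 and 0.003 m and angle between cover_center's own z axis and vertical below 0.08 rad and angle between the x axis of cover_center and the x axis of jig, either way round below 0.12 rad), for 0.2 s.
At the end, for the whole second after the job is handed in: The pointer is within 2 mm of the mark along the scale; the loose channel lies open side down with a flange on the floor of each open-up channel: its centre within 3 mm in height, 6 mm across and 12 mm lengthways of the nest point, level within 0.08 rad and parallel within 0.12 rad, at rest (all of step 1 and all of step 2 and linear speed of cover below 0.02 m/s); the robot touches nothing.
It fails at once if the square tube or the angle section was moved by more than 20 mm (distance of any of tube, angle from where it was at the start of the episode above 0.02 m).
It fails at once if the channel was let fall (faster than 0.45 m/s with no finger on it) (linear speed of cover above 0.45 m/s and contact force between the fingers and cover below 0.05 N).
It also fails if it takes over 72 s, if anything falls off the work surface, if the arm or the gripper's body presses on something with over 40 N, if the wrist force passes 120 N, or if a joint passes its speed limit or range.

## Working session

There is one attempt and no reset: what is moved stays moved. The work goes in short steps, each a Python script; the robot and the scene stay as the last script left them, time stands still between calls to the robot, and variables do not carry over. Pictures are saved under pics/ and viewed, and the job is handed in when it is done.

```bash
mkdir -p pics; ls
cat > h.py <<'E'
import numpy as np, cv2
from workcell import r, command_gripper, optics
from scipy.spatial.transform import Rotation as Rn
def snap(name,tag):
    st=r.read_state(); im,d=optics.get_image(name)
    cv2.imwrite(f'pics/{tag}.png',im[:,:,::-1]); 
    np.savez(f'pics/{tag}.npz',im=im,d=d,p=st['eef_pos'],q=st['eef_rot'],name=name)
def load(tag):
    return np.load(f'pics/{tag}.npz')
def cam(z):
    n=str(z['name']); m=optics.camera_model(n); K=np.array(m['K']);k1=m['k1']
    if n=='wrist':
        T=np.array(m['tool_from_camera']); Rw=Rn.from_quat(z['q']).as_matrix()
        R=Rw@T[:3,:3]; o=Rw@T[:3,3]+z['p']
    else:
        R=np.array(m['R']).T; o=-R@np.array(m['t'])
    return K,k1,R,o
def ray(z,u,v):
    K,k1,R,o=cam(z)
    pt=np.array([[[u,v]]],float)
    n=cv2.undistortPoints(pt,K,np.array([k1,0,0,0,0.]))[0,0]
    return o,R@np.array([n[0],n[1],1.])
def pz(z,u,v,h):  # intersect with plane z=h
    o,d=ray(z,u,v); return o+d*(h-o[2])/d[2]
def pd(z,u,v,w=1):
    D=z['d'][int(v)-w:int(v)+w+1,int(u)-w:int(u)+w+1]; D=D[D>0]
    if len(D)==0: return None
    o,d=ray(z,u,v); return o+d*np.median(D)
def proj(z,X):
    K,k1,R,o=cam(z)
    c=R.T@(np.asarray(X)-o); n=c[:2]/c[2]; n=n*(1+k1*(n@n)); return K[:2,:2]@n+K[:2,2]
def cloud(z):
    K,k1,R,o=cam(z); H,W=z['d'].shape
    uu,vv=np.meshgrid(np.arange(W),np.arange(H))
    n=cv2.undistortPoints(np.stack([uu,vv],-1).reshape(-1,1,2).astype(float),K,np.array([k1,0,0,0,0.]))[:,0]
    dd=z['d'].reshape(-1); P=np.c_[n,np.ones(len(n))]*dd[:,None]
    P=P@R.T+o; P[dd<=0]=np.nan
    return P.reshape(H,W,3)
def crop(tag,u0,v0,u1,v1,s,out):
    im=cv2.imread(f'pics/{tag}.png')[v0:v1,u0:u1]
    cv2.imwrite(f'pics/{out}.png',cv2.resize(im,None,fx=s,fy=s,interpolation=cv2.INTER_CUBIC))
E
python3 - <<'E'
from h import *
for n in ['scene','side','wrist']: snap(n,n+'0')
print(r.read_state())
for n in ['scene','side']:
    z=load(n+'0'); K,k1,R,o=cam(z); print(n,o,R[:,2],K[0,0],k1)
print(optics.camera_model('wrist'), r.tip_extent)
E
```

```text
pics
{'time_s': 0.15, 'joint_positions': array([ 1.03196993e+00,  3.42533162e-01,  1.52479005e+00, -2.26270565e-05,
        1.27539026e+00, -1.45995016e-01]), 'dq': array([-1.53562097e-04, -2.33429893e-03, -2.39913571e-03,  4.61485432e-04,
       -7.86121257e-04,  2.51406201e-05]), 'tau': array([ 1.41940720e-03, -4.33908248e+01, -2.46147913e+01, -1.62664637e-04,
        5.79876825e-03,  6.95063181e-05]), 'eef_pos': array([0.20081718, 0.48478538, 0.25580354]), 'eef_rot': array([ 1.95151932e-01,  9.80772863e-01, -5.31514246e-04, -1.77970521e-04]), 'contact_force': array([ 0.94114215, -0.11807164, -0.28479473]), 'torque': array([ 0.01124193, -0.05119711,  0.04619392]), 'grip_width': 0.08527309568086022}
scene [ 1.34434811 -0.07625139  1.39864088] [-0.55929605  0.18167662 -0.8088149 ] 458.72195960027216 -0.077273198791032
side [-0.21132794 -0.577231    1.40321525] [ 0.4305572   0.46324456 -0.77461279] 500.4696515220164 -0.13902069355559585
{'K': array([[306.36150185,   0.        , 317.19938348],
       [  0.        , 306.36150185, 197.64396461],
       [  0.        ,   0.        ,   1.        ]]), 'k1': 0.014552816014214834, 'tool_from_camera': array([[ 5.77765136e-04, -9.50531018e-01, -3.10629121e-01,
         7.99511441e-02],
       [ 9.99998583e-01,  5.80480643e-05,  1.68235299e-03,
        -2.00475112e-04],
       [-1.58109729e-03, -3.10629653e-01,  9.50529704e-01,
        -1.18135110e-01],
       [ 0.00000000e+00,  0.00000000e+00,  0.00000000e+00,
         1.00000000e+00]])} 0.025
```

View pics/scene0.png

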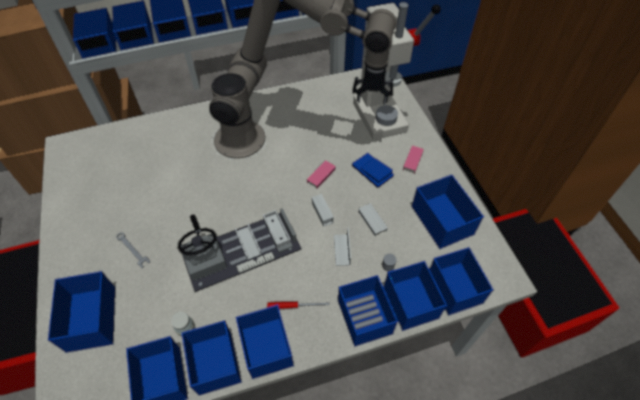

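View pics/side0.png

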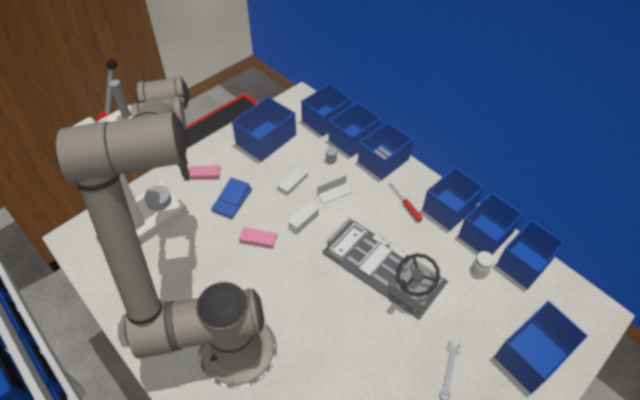

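View pics/wrist0.png

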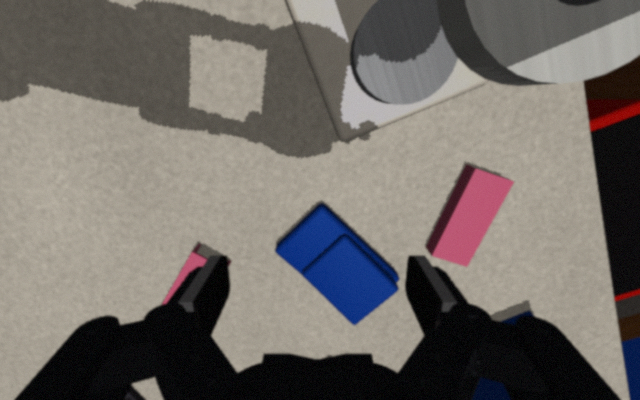

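Run:
```python
from h import *
crop('scene0',170,180,410,320,3.3,'c1'); crop('side0',220,140,480,330,3,'c2')
z=load('scene0')
for n,(u,v) in dict(A=(322,209),B=(372,220),C=(342,248),mark=(268,262),hub=(197,240),end=(277,229)).items(): print(n,pd(z,u,v),pz(z,u,v,.02))
z=load('side0')
for n,(u,v) in dict(A=(304,216),B=(293,180),C=(333,190),hub=(416,274)).items(): print(n,pd(z,u,v),pz(z,u,v,.02))
```

```text
A [0.4692696  0.21005505 0.03944584] [0.45674995 0.21415121 0.02      ]
B [0.55991276 0.36772886 0.02646146] [0.55621893 0.36981952 0.02      ]
C [0.62123717 0.23433956 0.00078421] [0.6311775  0.23006999 0.02      ]
mark [ 0.59818745 -0.02397705  0.00447017] [ 0.60649902 -0.02455934  0.02      ]
hub [ 0.52056672 -0.22721069  0.13010373] [ 0.44906593 -0.24031333  0.02      ]
end [0.49307144 0.03665393 0.02550958] [0.48965576 0.03710695 0.02      ]
A [0.45529649 0.20702086 0.03935199] [0.46475529 0.21814869 0.02      ]
B [0.54408418 0.36564736 0.02400172] [0.54627597 0.36838307 0.02      ]
C [0.6293888  0.24292574 0.00394358] [0.61974171 0.23351458 0.02      ]
hub [ 0.50681392 -0.22884503  0.13025497] [ 0.56901437 -0.19867026  0.02      ]
```

View pics/c1.png

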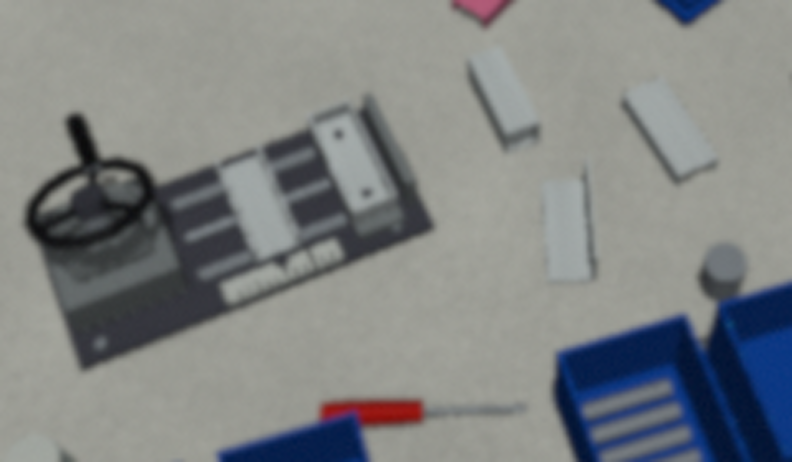

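View pics/c2.png

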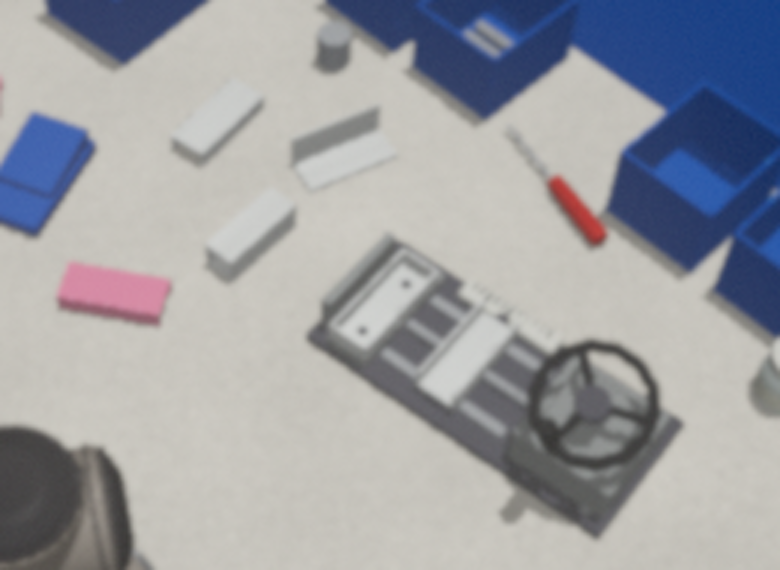

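Three candidates lie on the bench: A at scene (322,209), top at z≈0.039, is the 40 mm tube. B at (372,220), top at z≈0.025 and wide and closed, is the U-channel. C at (342,248) has an upright leg, so it is the angle. I'll confirm B from the wrist camera while I survey.

Run:
```python
from h import *
q=[0,1,0,0]
r.reach([0.53,0.30,0.30],q); snap('wrist','w1')
r.reach([0.48,-0.08,0.33],q); snap('wrist','w2')
print(r.read_state()['time_s'])
```

```text
3.1
```

View pics/w1.png

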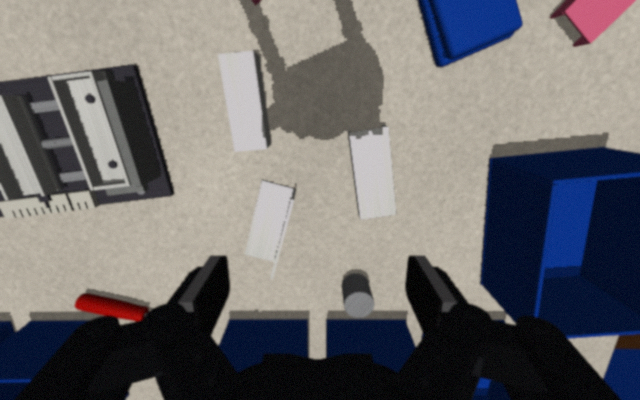

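View pics/w2.png

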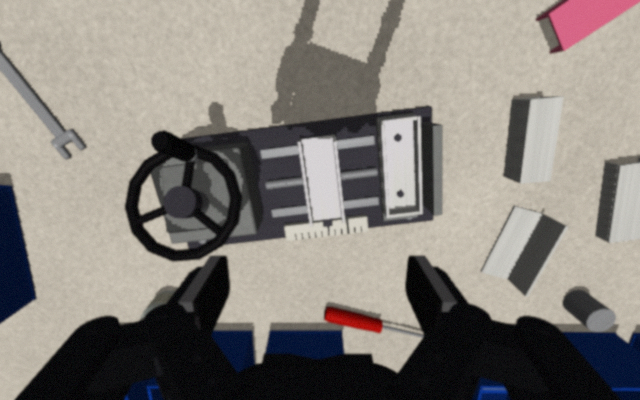

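Run:
```python
from h import *
crop('w2',120,95,460,275,2.3,'c3'); crop('w2',270,100,450,250,4.4,'c4'); crop('w1',330,110,430,230,5,'c5')
z=load('w1')
P=cloud(z)
for t,(u,v) in {'w1':(372,170)}.items(): print(pd(z,u,v,3))
```

```text
[0.53949941 0.37306903 0.02561021]
```

View pics/c3.png

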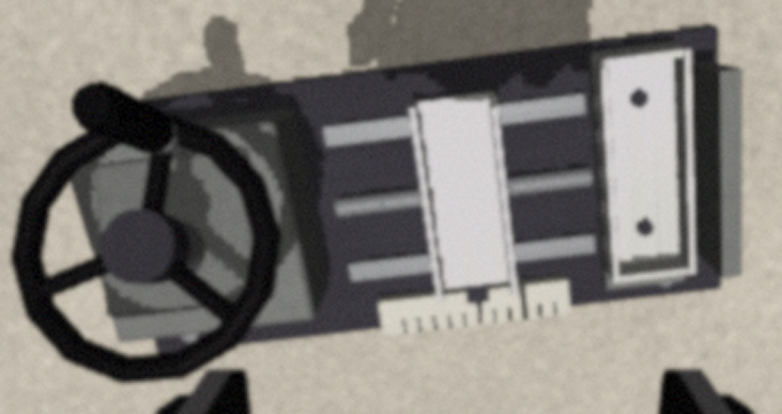

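View pics/c4.png

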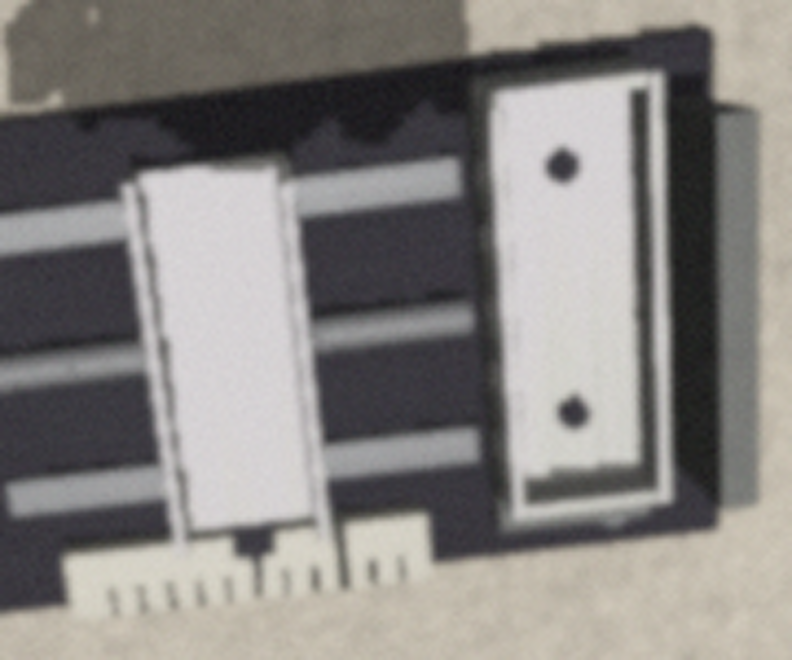

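View pics/c5.png

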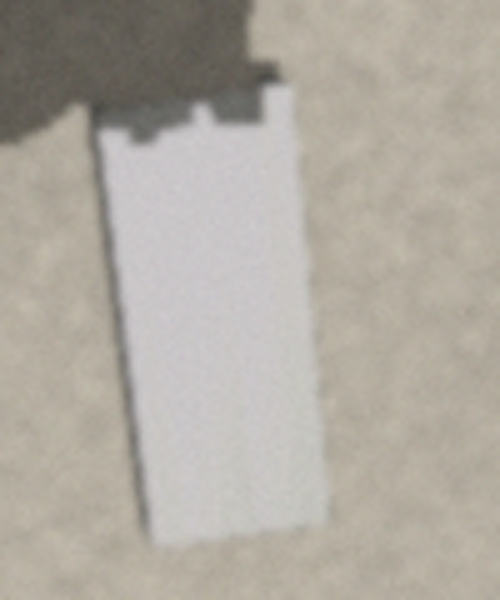

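```bash
cat > fit.py <<'E'
from h import *
from scipy.optimize import least_squares
z=load('w1')
c=[pz(z,*p,.025) for p in [(348.8,131),(387.4,127),(395.4,214.4),(360.8,219)]]
for i in range(4): print(c[i].round(4), round(np.linalg.norm(c[i]-c[(i+1)%4])*1e3,1))
cc=sum(c)/4; ax=(c[2]+c[3]-c[0]-c[1]); print('cover',cc, 'yaw',np.degrees(np.arctan2(ax[1],ax[0])))
z=load('w2')
c4=lambda u,v:(270+u/4.4,100+v/4.4)
c3=lambda u,v:(120+u/2.3,95+v/2.3)
obs=[('pTR',c4(712,28),(-85,'m',12)),('pBR',c4(716,525),(85,'m',12)),('mark',c4(339,556),(78,-39.5,22.5)),
('hub',c3(138,245),(-22,-225,131)),('ecTR',c4(664,70),('o-',64.5,49)),('ecBR',c4(672,500),('o+',64.5,49)),]
def jigpt(p,x):
    X,Y,th,ym,off=x
    q=[ym if a=='m' else off-66.5 if a=='o-' else off+66.5 if a=='o+' else a for a in p]
    q=np.array(q,float)/1e3; cs,s=np.cos(th),np.sin(th)
    return np.array([X+cs*q[0]-s*q[1],Y+s*q[0]+cs*q[1],q[2]])
def f(x): return np.concatenate([proj(z,jigpt(o[2],x))-o[1] for o in obs])
s=least_squares(f,[.49,0,.15,87,0]); print(s.x,np.degrees(s.x[2]))
print(f(s.x).reshape(-1,2).round(1))
np.save('jig.npy',s.x)
# project predicted things
im=cv2.imread('pics/w2.png')
def dot(p,col):
    u=proj(z,jigpt(p,s.x)); return tuple((u*2).astype(int))
big=cv2.resize(im,None,fx=2,fy=2)
A=np.array([-.375,0,.927])
pts=[(-60,-39.5,0)]
for y in(-1,1):pass
L=[((-85,-298,12),(85,-298,12)),((-85,-298,12),(-85,87,12)),((85,-298,12),(85,87,12)),((-85,75,62),(85,75,62)),((66,-39.5,22.5),(90,-39.5,22.5)),
 ((-60,-39.5-28.3-25,49),(60,-39.5-28.3-25,49)),((-60,-39.5-28.3+25,49),(60,-39.5-28.3+25,49)),((-15,-225,112),tuple(np.array([-15,-225,112])+A*52))]
for a,b in L: cv2.line(big,dot(a,0),dot(b,0),(0,255,0),1)
for k in range(36):
    t=k*np.pi/18; e1=np.array([.927,0,.375]); e2=np.array([0,1,0])
    p=np.array([-15,-225,112])+A*9+66.5*(np.cos(t)*e1+np.sin(t)*e2); cv2.circle(big,dot(p,0),2,(0,0,255),-1)
    p=np.array([-15,-225,112])+A*74+55*(np.cos(t)*e1+np.sin(t)*e2); cv2.circle(big,dot(p,0),1,(255,255,0),-1)
cv2.imwrite('pics/ov.png',big[180:560,220:920])
E
python3 fit.py
```

```text
[0.4895 0.3411 0.025 ] 48.5
[0.4846 0.3893 0.025 ] 119.0
[0.602  0.4088 0.025 ] 47.7
[0.6088 0.3617 0.025 ] 121.1
cover [0.54619837 0.37522233 0.025     ] yaw 9.61769016392478
[ 5.05040185e-01 -2.59967421e-03  1.15427633e-01  9.09550141e+01
 -9.11146284e+00] 6.613516204309666
[[ 0.5 -1.6]
 [-0.8  0.7]
 [ 0.3  1.1]
 [-0.4  0.3]
 [ 0.7 -0.2]
 [-0.4  0.2]]
```

View pics/ov.png

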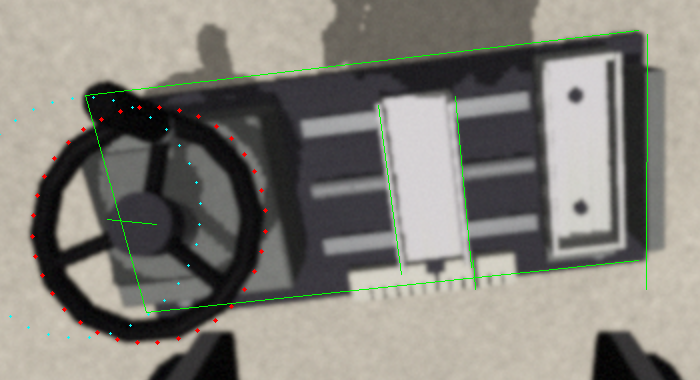

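```bash
cat > knob.py <<'E'
from h import *
z=load('w2'); P=cloud(z); x=np.load('jig.npy')
def toj(w):
    c,s=np.cos(x[2]),np.sin(x[2]); d=w-np.array([x[0],x[1],0]); return np.stack([c*d[...,0]+s*d[...,1],-s*d[...,0]+c*d[...,1],d[...,2]],-1)*1e3
J=toj(P)
H=np.array([-15,-225,112]); A=np.array([-.375,0,.927]); e1=np.array([.927,0,.375]); e2=np.array([0,1,0])
d=J-H; h=d@A; a=d@e1; b=d@e2
m=(h>55)&(h<90)&(np.hypot(a,b)<90)
vv,uu=np.nonzero(m); print(len(uu),uu.min(),uu.max(),vv.min(),vv.max())
print('knob top part ab',np.median(a[m]),np.median(b[m]),np.percentile(h[m],[5,50,95,99]))
m2=m&(h>70); print(m2.sum(),a[m2].mean(),b[m2].mean())
# rim
mr=(h>9)&(h<22)&(np.hypot(a,b)>50)&(np.hypot(a,b)<80)
c=cv2.minEnclosingCircle(np.c_[a[mr],b[mr]].astype(np.float32)); print('rim circle',c, np.percentile(h[mr],[5,50,95]))
# hub top
mh=(np.hypot(a,b)<15)&(h>8); print('hub top',np.percentile(h[mh],[5,50,95]))
# plate & floor
for n,(u,v) in dict(slidefloor=(322,180),endfloor=(403,170),plate=(360,150),rail=(360,143),gear=(240,200),bench=(470,150),rim=(420,170)).items(): print(n,J[v-2:v+3,u-2:u+3].reshape(-1,3)[:, :].mean(0).round(1))
# plate edges: points with z 9..15
E
python3 knob.py
```

```text
563 151 181 130 155
knob top part ab -50.7734061443833 16.001887686178407 [57.21322695 71.81885258 75.13806416 75.72035606]
342 -52.22853018136656 13.274247390079342
rim circle ((-0.25426292419433594, -0.11968231201171875), 66.38774108886719) [10.79035711 14.73072124 16.61913595]
hub top [17.17498936 18.29565906 19.39411811]
slidefloor [ -1.6 -69.3  28.6]
endfloor [-3.  44.7 28.8]
plate [-34.9 -11.   12.5]
rail [-45.7 -11.   17.9]
gear [ -12.1 -163.7  116.5]
bench [-14.5 149.4   1.2]
rim [-4.2 63.7 43.2]
```

```bash
cat > kg.py <<'E'
from h import *
x=np.load('jig.npy')
Rj=Rn.from_euler('z',x[2]).as_matrix(); oj=np.array([x[0],x[1],0])
w=lambda p: oj+Rj@(np.asarray(p,float)/1e3)
H=np.array([-15,-225,112.]); A=np.array([-.375,0,.927]);A/=np.linalg.norm(A); e2=np.array([0,1.,0]); e1=np.cross(e2,A)
def kp(t,h=52+6): return w(H+A*h+55*(np.cos(t)*e1+np.sin(t)*e2))
def kq(psi=0):
    zt=Rj@-A; y=Rj@(np.cos(psi)*e2+np.sin(psi)*e1); return Rn.from_matrix(np.c_[np.cross(y,zt),y,zt]).as_quat()
E
python3 - <<'E'
from kg import *
for psi in np.radians([0,45,-45,90,-90,180]):
    q=kq(psi); s=[]
    for t in np.radians(np.arange(0,360,45)):
        j=r.solve_ik(kp(t),q); s.append(None if j is None else np.round(j,2))
    print(np.degrees(psi),[None if j is None else list(map(float,j)) for j in s][:5], sum(j is None for j in s), None if any(j is None for j in s) else np.ptp(s,axis=0))
E
```

```text
0.0 [[-0.65, 0.39, 1.73, 0.38, 0.78, -2.58], [-0.61, 0.34, 1.83, 0.39, 0.72, -2.56], [-0.64, 0.3, 1.94, 0.43, 0.66, -2.64], [-0.73, 0.29, 2.01, 0.49, 0.63, -2.79], [-0.82, 0.33, 1.98, 0.51, 0.66, -2.89]] 0 [0.23 0.13 0.3  0.13 0.17 0.33]
45.0 [[-0.65, 0.39, 1.73, 0.38, 0.78, -1.79], [-0.61, 0.34, 1.83, 0.39, 0.72, -1.77], [-0.64, 0.3, 1.94, 0.43, 0.66, -1.86], [-0.73, 0.29, 2.01, 0.49, 0.63, -2.0], [-0.82, 0.33, 1.98, 0.51, 0.66, -2.1]] 0 [0.23 0.13 0.3  0.13 0.17 0.33]
-45.0 [[-0.65, 0.39, 1.73, 0.38, 0.78, 2.92], [-0.61, 0.34, 1.83, 0.39, 0.72, 2.94], [-0.64, 0.3, 1.94, 0.43, 0.66, 2.86], [-0.73, 0.29, 2.01, 0.49, 0.63, 2.71], [-0.82, 0.33, 1.98, 0.51, 0.66, 2.61]] 0 [0.23 0.13 0.3  0.13 0.17 0.33]
90.0 [[-0.65, 0.39, 1.73, 0.38, 0.78, -1.01], [-0.61, 0.34, 1.83, 0.39, 0.72, -0.99], [-0.64, 0.3, 1.94, 0.43, 0.66, -1.07], [-0.73, 0.29, 2.01, 0.49, 0.63, -1.22], [-0.82, 0.33, 1.98, 0.51, 0.66, -1.32]] 0 [0.23 0.13 0.3  0.13 0.17 0.33]
-90.0 [[-0.65, 0.39, 1.73, 0.38, 0.78, 2.14], [-0.61, 0.34, 1.83, 0.39, 0.72, 2.15], [-0.64, 0.3, 1.94, 0.43, 0.66, 2.07], [-0.73, 0.29, 2.01, 0.49, 0.63, 1.92], [-0.82, 0.33, 1.98, 0.51, 0.66, 1.82]] 0 [0.23 0.13 0.3  0.13 0.17 0.33]
180.0 [[-0.65, 0.39, 1.73, 0.38, 0.78, 0.56], [-0.61, 0.34, 1.83, 0.39, 0.72, 0.58], [-0.64, 0.3, 1.94, 0.43, 0.66, 0.5], [-0.73, 0.29, 2.01, 0.49, 0.63, 0.35], [-0.82, 0.33, 1.98, 0.51, 0.66, 0.25]] 0 [0.23 0.13 0.3  0.13 0.17 0.33]
```

Run:
```python
from kg import *
print(r.read_state()['joint_positions'].round(2))
q=kq(np.pi); t=np.radians(165.7)
r.reach(kp(t,52+6+80),q)
command_gripper(0.06)
r.move_straight(kp(t),q,speed=.2,max_force=15)
snap('wrist','k0')
s=r.read_state(); print(s['time_s'],s['contact_force'],s['eef_pos']-kp(t))
```

```text
[-0.32  0.22  1.49  0.    1.43 -1.89]
6.0083 [-0.21563603 -0.51616349  0.07136544] [ 0.00021511 -0.00036145  0.00087039]
```

View pics/k0.png

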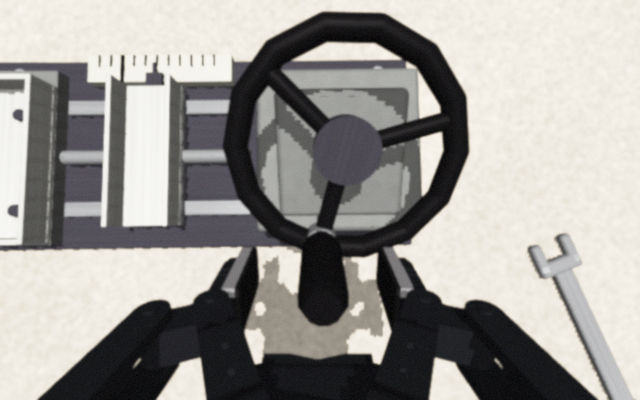

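The knob at (323,280) sits centred between the open fingers, and the scale with its mark and pointer is visible at (90–230, 55–82).

Run:
```python
from kg import *
q=kq(np.pi); t0=165.7
command_gripper(0.0,25)
s=r.read_state(); print(s['time_s'],s['grip_width'],s['contact_force'].round(1))
for k in range(1,7):
    r.move_straight(kp(np.radians(t0-15*k)),q,speed=.12)
    s=r.read_state(); print(round(s['time_s'],2),s['contact_force'].round(1),s['grip_width'].round(4))
snap('wrist','k1')
crop('k0',60,30,260,110,4,'k0c');crop('k1',60,0,300,150,3,'k1c')
```

```text
6.4333 0.021051384860465476 [-2.8 -0.6  6.6]Traceback (most recent call last):
  File "<stdin>", line 7, in <module>
AttributeError: 'float' object has no attribute 'round'
```

Run:
```python
from kg import *
q=kq(np.pi); t0=165.7
print(r.read_state()['time_s'])
for k in range(2,7):
    r.move_straight(kp(np.radians(t0-15*k)),q,speed=.12)
    s=r.read_state(); print(round(s['time_s'],2),s['contact_force'].round(1),round(s['grip_width'],4))
snap('wrist','k1')
crop('k0',60,30,260,110,4,'k0c')
```

```text
6.7
6.97 [-2.3  0.4 10.3] 0.0212
7.23 [-1.1 -1.  10.2] 0.0211
7.5 [-1.5 -2.1 10.7] 0.0209
7.77 [-1.7 -4.4 11.9] 0.021
8.03 [-3.9 -4.7 12. ] 0.021
```

View pics/k0c.png

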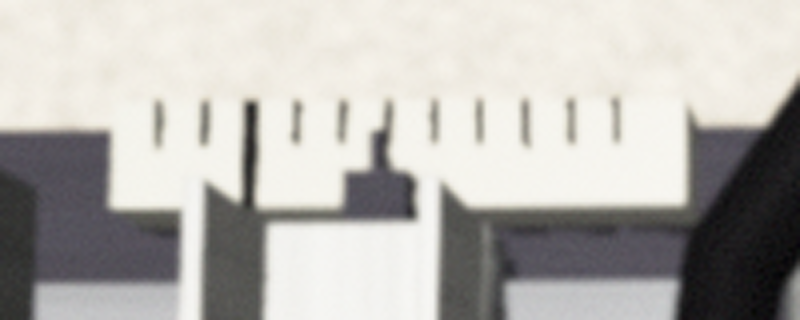

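View pics/k1.png

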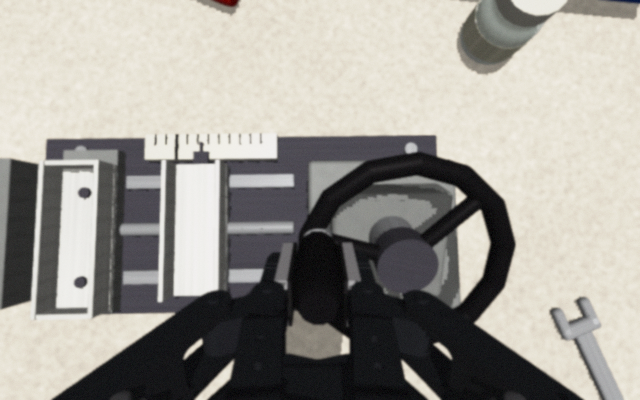

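Run:
```python
from kg import *
q=kq(np.pi); t0=165.7
for k in range(1,25):
    r.move_straight(kp(np.radians(t0-90-15*k)),q,speed=.16)
    if k%6==0:
        s=r.read_state(); print(round(s['time_s'],2),s['contact_force'].round(1),round(s['grip_width'],4))
snap('wrist','k2')
crop('k2',120,110,300,190,4.4,'k2c')
```

```text
9.58 [-0.4 -2.4  8.2] 0.0209
11.08 [-6.9 -6.3  7.3] 0.021
12.58 [ 0.4  0.8 13.5] 0.0212
14.08 [-3.7 -7.3 11.1] 0.0208
```

View pics/k2c.png

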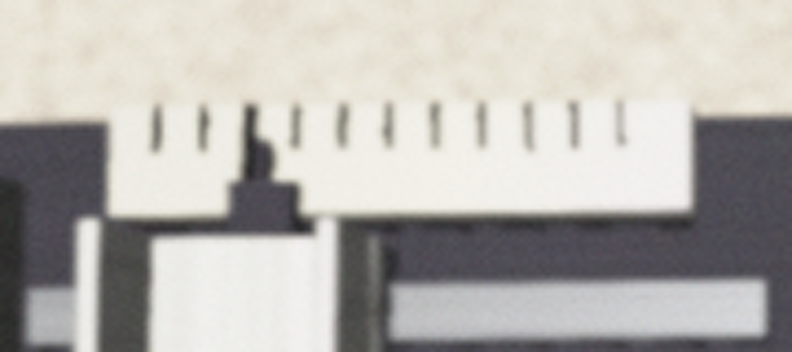

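Run:
```python
from kg import *
toj=lambda p: Rj.T@(p-oj)*1e3
for t,pts in dict(k2=[('mark',120+251/4.4,110+115/4.4),('block',120+264/4.4,110+205/4.4),('ptr',120+264/4.4,110+160/4.4),('strip',120+500/4.4,110+185/4.4),('floor',120+225/4.4,110+290/4.4)],
 k0=[('mark',60+250/4,30+180/4),('block',60+379/4,30+190/4),('ptr',60+379/4,30+152/4),('strip',60+560/4,30+180/4)]).items():
    z=load(t)
    K,k1,R,o=cam(z); print('cam',toj(o).round(0))
    for n,u,v in pts: print(t,n,toj(pd(z,u,v,1)).round(1), 'z22.5:',toj(pz(z,u,v,.0225)).round(1),'z26:',toj(pz(z,u,v,.0255)).round(1))
```

```text
cam [   6. -173.  311.]
k2 mark [ 84.6 -40.4  23.4] z22.5: [ 84.8 -40.   22.5] z26: [ 84.  -41.3  25.5]
k2 block [ 64.2 -45.2  26.6] z22.5: [ 65.1 -43.4  22.5] z26: [ 64.5 -44.7  25.5]
k2 ptr [ 74.2 -44.4  25.6] z22.5: [ 75.  -43.1  22.5] z26: [ 74.2 -44.4  25.5]
k2 strip [ 69.5 -94.2  22.8] z22.5: [ 69.6 -94.1  22.5] z26: [ 68.9 -94.9  25.5]
k2 floor [ 45.8 -38.4  28.3] z22.5: [ 46.6 -35.6  22.5] z26: [ 46.2 -37.   25.5]
cam [ -56. -212.  285.]
k0 mark [ 68.9 -40.7  23.6] z22.5: [ 69.5 -39.9  22.5] z26: [ 68.  -41.9  25.5]
k0 block [ 65.4 -70.4  26.8] z22.5: [ 67.4 -68.1  22.5] z26: [ 66.  -69.7  25.5]
k0 ptr [ 73.7 -70.4  27.1] z22.5: [ 76.  -67.8  22.5] z26: [ 74.5 -69.5  25.5]
k0 strip [  69.8 -107.8   22.7] z22.5: [  69.9 -107.7   22.5] z26: [  68.4 -108.9   25.5]
```

Run:
```python
from kg import *
q=kq(np.pi); t0=165.7-450
for k in range(1,7):
    r.move_straight(kp(np.radians(t0-83/6*k)),q,speed=.14)
r.hold(.2); snap('wrist','k3')
command_gripper(0.06)
t=np.radians(t0-83)
r.move_straight(kp(t,58+90),q,speed=.25)
p=w([30,-75,260]); 
r.reach(p,Rn.from_matrix(Rj@np.array([[-1,0,0],[0,1,0],[0,0,-1.]])).as_quat())
snap('wrist','k4')
print(r.read_state()['time_s'])
z=load('k4'); print(proj(z,w([78,-39.5,22.5])))
crop('k3',120,50,320,190,4,'k3c')
```

```text
19.075
[345.63354131 206.73284757]
```

View pics/k3c.png

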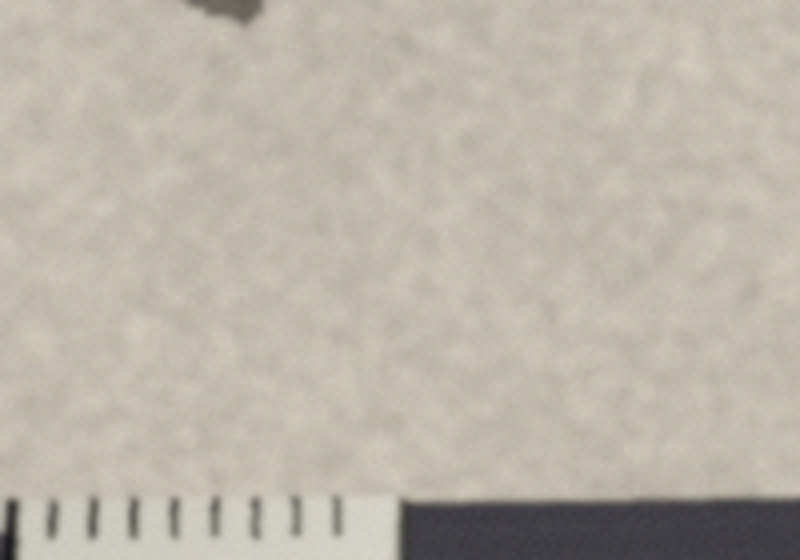

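View pics/k4.png

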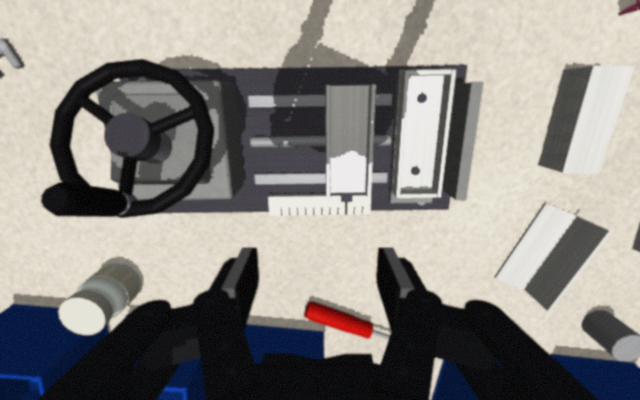

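Run:
```python
from kg import *
crop('k4',255,170,385,230,6,'k4c'); crop('k4',300,55,490,220,4.2,'k4d')
```

```text
(no output)
```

View pics/k4c.png

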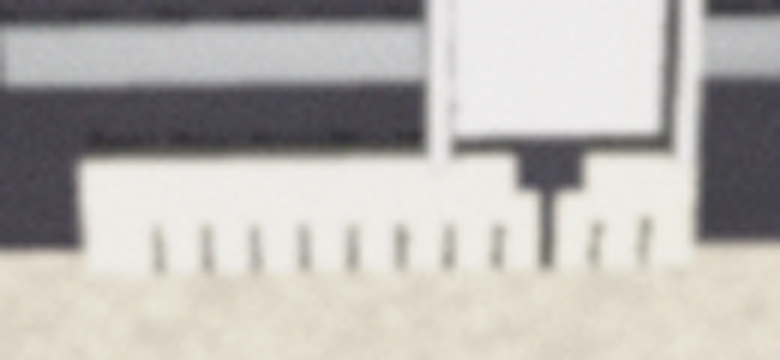

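View pics/k4d.png

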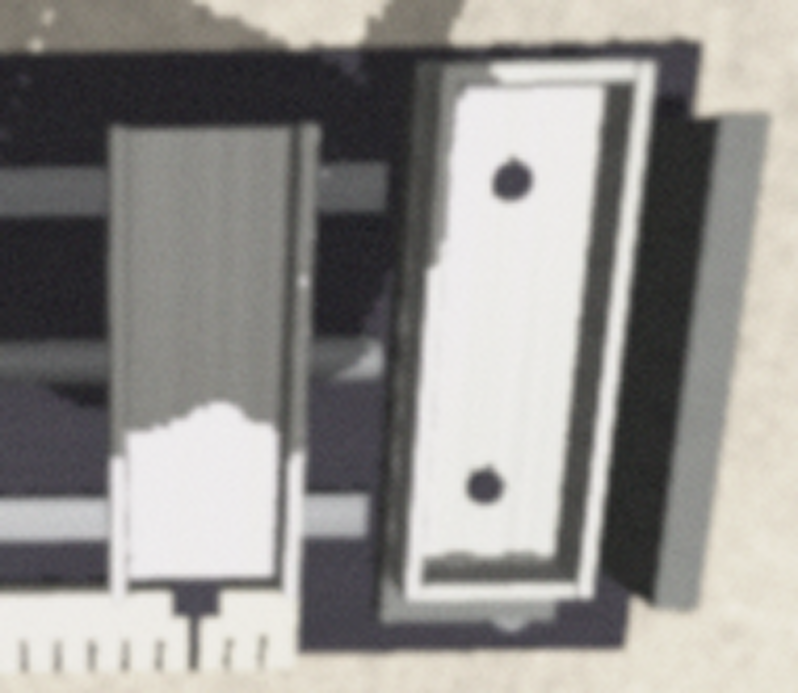

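The pointer tip at k4 (346,214) sits on the thick mark, viewed from nearly straight above. Next I'll fit both channels in depth.

```bash
cat > chan.py <<'E'
from kg import *
def ana(tag):
    z=load(tag); P=cloud(z); J=(P-oj)@Rj*1e3
    m=(J[...,2]>42)&(J[...,2]<56)&(np.abs(J[...,0])<90)&(J[...,1]>-75)&(J[...,1]<72)
    m=m&(cv2.erode((np.isfinite(J[...,2])).astype(np.uint8),np.ones((3,3)))>0)
    Q=J[m]
    print(len(Q),np.percentile(Q[:,2],[5,50,95]))
    for n,lo,hi in(('slide',-75,-5),('end',5,75)):
        q=Q[(Q[:,1]>lo)&(Q[:,1]<hi)]
        (c,s,a)=cv2.minAreaRect(q[:,:2].astype(np.float32)); print(n,len(q),'rect',np.round(c,1),np.round(s,1),round(a,2), 'z',np.median(q[:,2]))
        print(np.round(np.percentile(q[:,0],[0,1,99,100]),1),np.round(np.percentile(q[:,1],[0,1,99,100]),1))
        for a,b in ((lo,(lo+hi)/2),((lo+hi)/2,hi)):
            l=q[(q[:,1]>a)&(q[:,1]<b)&(np.abs(q[:,0])<50)]
            if len(l)>20:
                k=np.polyfit(l[:,0],l[:,1],1); print('   rail y',k[1].round(1),'slope deg',np.degrees(k[0]).round(2),len(l))
    v=np.uint8(m)*255; cv2.imwrite('pics/m_%s.png'%tag,v)
ana('k4'); ana('w2')
z=load('k4')
# tick line: ends of scale strip and ticks, thin tick bottoms
a=pz(z,255+158/6,170+270/6,.0225);b=pz(z,255+546/6,170+266/6,.0225);c=pz(z,255+643/6,170+262/6,.0225)
for p in(a,b,c): print('tick',(Rj.T@(p-oj)*1e3).round(1))
E
python3 chan.py
```

```text
2689 [43.261612   49.12223385 50.62597898]
slide 878 rect [ -2.6 -40. ] [118.9  50.2] 0.63 z 49.346261438545
[-61.8 -60.8  55.5  57. ] [-65.7 -65.6 -14.8 -14.3]
   rail y -63.2 slope deg 1.0 300
   rail y -17.5 slope deg 0.73 431
end 1811 rect [-9.4 42.8] [133.5  59.7] 0.85 z 48.93889869100714
[-76.4 -75.4  56.7  57.4] [12.2 12.5 63.  72. ]
   rail y 14.9 slope deg 0.93 494
   rail y 60.4 slope deg 0.96 556
1287 [43.28215606 49.14013531 50.72924772]
slide 270 rect [ -2.6 -46.3] [119.5   4. ] 0.77 z 49.435235188491816
[-62.3 -61.8  55.7  57.1] [-49.  -48.9 -44.  -43.7]
   rail y -46.4 slope deg 0.74 224
end 1017 rect [-8.9 38.6] [134.   50.3] 0.96 z 49.010440079375265
[-76.  -75.6  56.5  58.2] [12.5 12.9 63.7 64.3]
   rail y 15.4 slope deg 0.73 270
   rail y 60.9 slope deg 0.83 316
tick [  88.8 -119.1   22.5]
tick [ 88.  -38.8  22.5]
tick [ 87.2 -18.7  22.5]
```

Run:
```python
from h import *
for t in ('w1','k4'):
    z=load(t); P=cloud(z)
    m=(P[...,2]>.018)&(P[...,2]<.032)&(P[...,0]>.46)&(P[...,0]<.64)&(P[...,1]>.31)&(P[...,1]<.45)
    if m.sum()<50: continue
    q=P[m]; n,l,st,ce=cv2.connectedComponentsWithStats(np.uint8(m)); i=1+np.argmax(st[1:,4]); q=P[l==i]
    c,s,a=cv2.minAreaRect((q[:,:2]*1e3).astype(np.float32)); print(t,len(q),np.round(c,1),np.round(s,1),a,np.median(q[:,2]))
z=load('w1'); P=cloud(z)
# centroid + PCA of the top plane
```

```text
w1 3413 [546.4 375.6] [120.6  50.2] 9.307336807250977 0.02562162638820109
```

```bash
cat >> h.py <<'E'
def dq(deg): return Rn.from_matrix(Rn.from_euler('z',deg,degrees=True).as_matrix()@np.diag([-1.,1,-1])).as_quat()
E
python3 - <<'E'
from h import *
q=dq(9.5); c=[.5464,.3755]
r.reach([*c,.13],q); command_gripper(.072)
hit=r.move_straight([*c,.027],q,speed=.12,max_force=10)
s=r.read_state(); print(hit,s['eef_pos'],s['contact_force'])
command_gripper(0.0,40)
s=r.read_state(); print(s['grip_width'],s['contact_force'],s['eef_pos'],s['time_s'])
r.move_straight([*c,.16],q,speed=.15)
snap('wrist','g0'); s=r.read_state(); print(s['grip_width'],s['contact_force'],s['time_s'])
E
```

```text
False [0.54696791 0.37581745 0.02793189] [ 0.18676829 -0.21982112  0.76122017]
0.04937082211746357 [-0.56412974 -0.30061577  5.50052402] [0.54696071 0.37583592 0.02822331] 22.3917
0.04918534940349503 [-0.00630993 -0.34862372 -1.11386154] 23.475
```

View pics/g0.png

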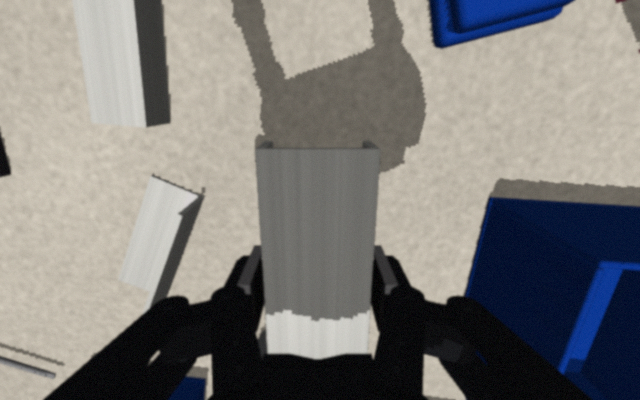

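The channel is held open side down and square in the jaws, with its near top edge at row 149, cols 258–378. I'll check its offset in the hand from depth.

```bash
cat > inhand.py <<'E'
from h import *
import sys
z=load(sys.argv[1]); P=cloud(z)
T=(P-z['p'])@Rn.from_quat(z['q']).as_matrix()*1e3   # tool coords
m=(T[...,2]>-8)&(T[...,2]<12)&(np.abs(T[...,1])<30)&(T[...,0]>10)&(T[...,0]<80)
n,l,st,ce=cv2.connectedComponentsWithStats(np.uint8(m)); i=1+np.argmax(st[1:,4]); q=T[l==i]
print(len(q),'x',np.percentile(q[:,0],[0,1,99,100]).round(1),'y',np.percentile(q[:,1],[0,1,99,100]).round(1),'z',np.percentile(q[:,2],[5,50,95]).round(1))
A=np.c_[q[:,0],q[:,1],np.ones(len(q))]; print('plane',np.linalg.lstsq(A,q[:,2],rcond=None)[0])
e=[]
for s in (1,-1):
    for x0 in range(15,60,5):
        k=q[(q[:,0]>x0)&(q[:,0]<x0+5)]; e.append((s,x0+2.5,np.max(k[:,1]*s)*s))
for s in(1,-1):
    a=np.array([v for v in e if v[0]==s]); k=np.polyfit(a[:,1],a[:,2],1); print('edge',s,k[1].round(2),np.degrees(k[0]).round(2))
print(r.read_state()['eef_pos'], z['p'])
E
python3 inhand.py g0
```

```text
14178 x [10.  10.6 60.8 61.1] y [-30.  -27.2  27.3  30. ] z [1.5 2.7 3.7]
plane [ 1.10980687e-02 -2.57210394e-04  2.20136134e+00]
edge 1 25.27 -0.07
edge -1 -24.62 -0.08
[0.54576866 0.37515588 0.15845088] [0.54580508 0.37515506 0.15864841]
```

```bash
python3 - <<'E'
from kg import *
yaw=np.degrees(x[2])+.87; Rn2=Rn.from_euler('z',yaw,degrees=True).as_matrix()
C=w([-8.7,-1.4,0]); T=C+Rn2@np.array([.0008,-.0003,0]); np.save('tgt.npy',[*T[:2],yaw]); print(C,T,yaw)
q=dq(yaw)
r.reach([T[0],T[1],.15],q)
r.move_straight([T[0],T[1],.100],q,speed=.12,max_force=8)
r.hold(.1); snap('wrist','n0'); s=r.read_state(); print(s['eef_pos'],s['contact_force'],s['time_s'])
E
python3 inhand.py n0
```

```text
[ 0.49655932 -0.00499235  0.        ] [ 0.49739158 -0.0051856   0.        ] 7.483516204309666
[ 0.49805881 -0.00512019  0.10086117] [ 0.01203734  0.7609928  -1.6980437 ] 25.625
14193 x [10.  10.6 60.7 61.1] y [-30.  -27.3  27.2  30. ] z [1.5 2.6 3.7]
plane [ 1.08734704e-02 -8.56244789e-04  2.17435870e+00]
edge 1 25.26 -0.1
edge -1 -24.68 -0.1
[ 0.49805881 -0.00512019  0.10086117] [ 0.49813407 -0.00507945  0.1008167 ]
```

View pics/n0.png

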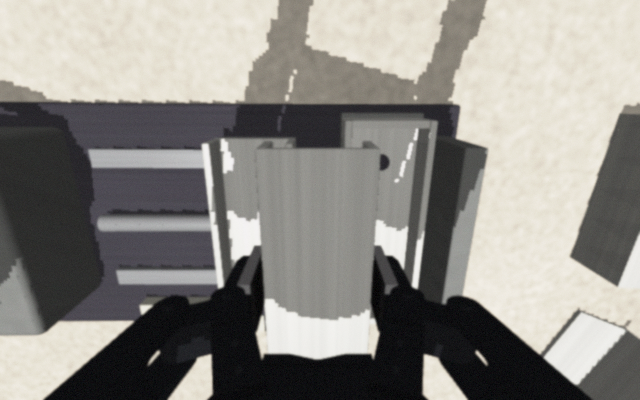

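Run:
```python
from h import *
z=load('n0'); P=cloud(z)
T=(P-z['p'])@Rn.from_quat(z['q']).as_matrix()*1e3
m=(P[...,2]>.045)&(P[...,2]<.054)&(np.abs(T[...,1])<75)&(T[...,0]>0)&(T[...,0]<90)
Q=T[m]
e=Q[Q[:,1]>28]; s=Q[Q[:,1]<-28]
for n,q in(('end',e),('slide',s)):
    print(n,len(q),'x',np.percentile(q[:,0],[1,50,98,100]).round(1),'y',np.percentile(q[:,1],[1,50,98,100]).round(1))
    b=q[(q[:,0]>25)&(q[:,0]<58)]
    for x0 in(25,35,45): 
        k=b[(b[:,0]>x0)&(b[:,0]<x0+10)]; 
        if len(k): print(x0,k[:,1].min().round(1),np.median(k[:,1]).round(1),k[:,1].max().round(1))
c=Q[(Q[:,1]>35)&(Q[:,1]<52)]
print('cap x',len(c), np.percentile(c[:,0],[0,2,50,98,100]).round(1), np.percentile(P[m][(Q[:,1]>35)&(Q[:,1]<52)][:,2],[5,50,95]))
```

```text
end 1647 x [ 0.8 49.3 68.1 68.3] y [29.2 61.2 74.9 75. ]
25 60.3 62.2 75.0
35 60.5 62.2 75.0
45 60.5 62.3 75.0
slide 901 x [ 0.8 30.2 55.4 56.1] y [-63.9 -60.9 -59.2 -59. ]
25 -64.1 -61.0 -59.2
35 -64.0 -60.9 -59.0
45 -64.3 -61.0 -59.1
cap x 251 [64.5 64.6 66.6 68.2 68.2] [0.04634873 0.04844914 0.04953568]
```

```bash
python3 - <<'E'
from h import *
tx,ty,yaw=np.load('tgt.npy'); R2=Rn.from_euler('z',yaw,degrees=True).as_matrix()
T=np.array([tx,ty,0])+R2@np.array([-.0010,.00025,0]); q=dq(yaw)
np.save('tgt2.npy',T)
r.move_straight([T[0],T[1],.083],q,speed=.08)
hit=r.move_straight([T[0],T[1],.052],q,speed=.03,max_force=6)
s=r.read_state(); print(hit,s['eef_pos'],(R2.T@(s['eef_pos']-T)*1e3).round(2),s['contact_force'],s['torque'],s['time_s'])
snap('wrist','n1')
E
python3 inhand.py n1
```

```text
True [ 0.49617211 -0.00506396  0.0561882 ] [-1.900e-01  3.000e-02  5.619e+01] [-1.32308835  0.75006435  5.25395283] [0.03689221 0.08571262 0.02080318] 26.825
14704 x [10.  10.6 65.2 66.4] y [-30.  -27.2  28.1  30. ] z [1.6 2.7 4.4]
plane [0.02861873 0.0124226  1.7300757 ]
edge 1 25.2 0.11
edge -1 -24.64 -0.05
[ 0.49617739 -0.00503175  0.05619521] [ 0.49617211 -0.00506396  0.0561882 ]
```

View pics/n1.png

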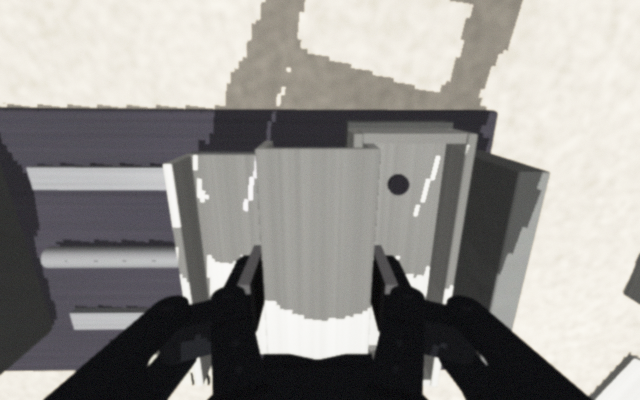

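Both flanges are inside, with contact at the expected height (TCP 0.0562, so the underside is at about 28.5 mm). I'll release and check.

Run:
```python
from h import *
yaw=np.load('tgt.npy')[2]; R2=Rn.from_euler('z',yaw,degrees=True).as_matrix(); q=dq(yaw)
command_gripper(.062)
s=r.read_state(); p=s['eef_pos']; print(s['grip_width'],s['contact_force'],p)
r.move_straight([p[0],p[1],.12],q,speed=.1,max_force=15)
p2=np.array([p[0],p[1],.30])+R2@np.array([.03,-.04,0])
r.move_straight(p2,q,speed=.25)
snap('wrist','f0'); snap('scene','f1'); print(r.read_state()['time_s'],r.read_state()['contact_force'])
crop('f0',220,60,450,260,3.4,'f0c')
```

```text
0.06176773225853235 [ 0.44799025 -0.53283508 -0.80349152] [ 0.49550567 -0.00494413  0.05542417]
28.95 [-0.73051163  0.52594537 -0.70421334]
```

View pics/f0.png

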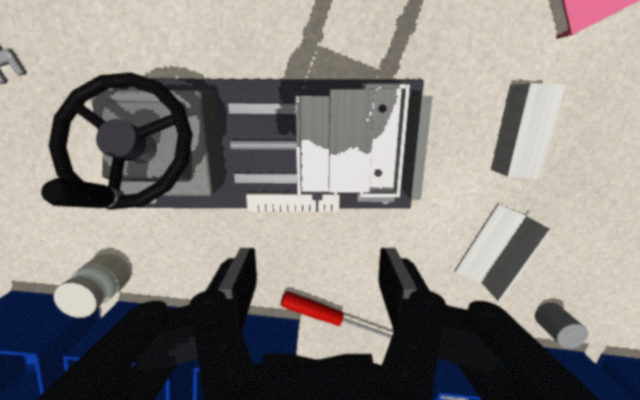

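View pics/f0c.png

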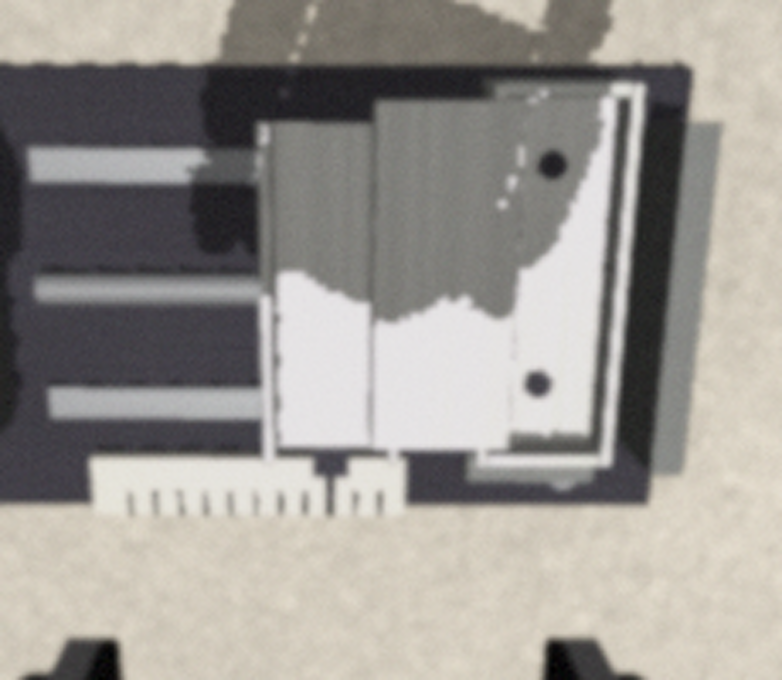

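Run:
```python
from kg import *
z=load('f0'); P=cloud(z); oj2=w([-3.1,-1.3,0]); R2=Rn.from_euler('z',np.load('tgt.npy')[2],degrees=True).as_matrix()
J=(P-oj2)@R2*1e3
m=(np.abs(J[...,1])<22)&(np.abs(J[...,0]+5.6)<55)
q=J[m];q=q[np.isfinite(q[:,2])]; k=np.linalg.lstsq(np.c_[q[:,:2],np.ones(len(q))],q[:,2],rcond=None)[0]
print('slopes',k,'top z pct',np.percentile(q[:,2],[2,50,98]).round(1))
m=(J[...,2]>51.3)&(J[...,2]<57)&(np.abs(J[...,1])<32)&(np.abs(J[...,0])<75)
n,l,st,ce=cv2.connectedComponentsWithStats(np.uint8(m)); i=1+np.argmax(st[1:,4]); print('cover rect',cv2.minAreaRect(J[l==i][:,:2].astype(np.float32)))
toj=lambda p:(R2.T@(p-oj2)*1e3).round(1)
f=lambda u,v:(220+u/3.4,60+v/3.4)
print('mark',toj(pz(z,*f(331,510),.0225)),'block',toj(pz(z,*f(331,465),.026)),'tip',toj(pz(z,*f(330,490),.026)), toj(cam(z)[3]))
crop('f0',280,180,350,220,11,'f0d')
```

```text
slopes [2.95606381e+00 5.62775977e-02 2.55422166e+02] top z pct [ 52.7 335.  363.7]
cover rect ((-6.542491912841797, 0.8509483337402344), (118.33905792236328, 50.07722091674805), 0.027127031236886978)
mark [ 88.6 -38.3  22.5] block [ 68.4 -38.4  26. ] tip [ 78.8 -38.7  26. ] [-57.1 -39.7 416.7]
```

View pics/f0d.png

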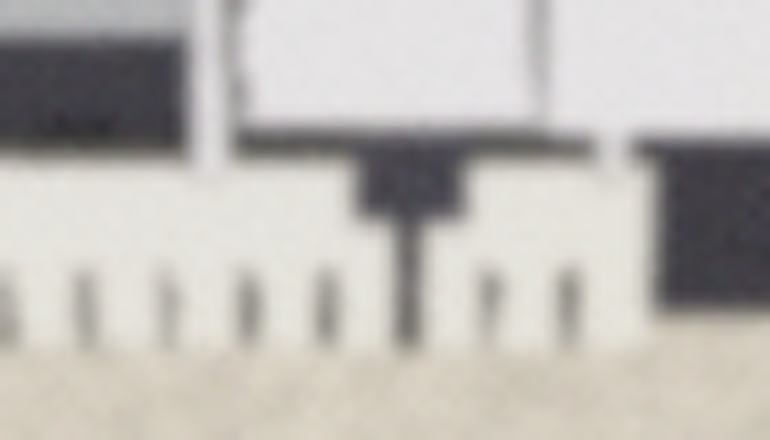

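Run:
```python
from kg import *
z=load('f0'); P=cloud(z); oj2=w([-3.1,-1.3,0]); R2=Rn.from_euler('z',np.load('tgt.npy')[2],degrees=True).as_matrix()
J=(P-oj2)@R2*1e3
m=(np.abs(J[...,1])<22)&(np.abs(J[...,0]+6)<55)&(J[...,2]<90)
q=J[m]; k=np.linalg.lstsq(np.c_[q[:,:2],np.ones(len(q))],q[:,2],rcond=None)[0]
print('slopes',k,'top z pct',np.percentile(q[:,2],[2,50,98]).round(1)); 
print(r.read_state()['contact_force'],r.read_state()['time_s'])
r.finish_job()
```

```text
slopes [1.07589358e-04 5.79913810e-04 5.36060039e+01] top z pct [52.  53.6 55.2]
[-0.73051163  0.52594537 -0.70421334] 28.95
the job is handed in; nothing more can be done
```

The pointer is on the mark, the U-channel is nested over the two open-up channels, and the job was handed in at about 29 s of the 72 s allowed. No verdict is reported on hand-in.

- **Handwheel:** I gripped the crank knob and turned it clockwise about 533° (roughly 1.5 turns). From nearly straight above, the pointer covers the thick mark to within about 0.5 mm, both before and after the channel was placed.
- **U-channel:** I took the one with its top at 25 mm, measured 120.6 x 50.2 mm, and lowered it until a 6 N contact stop before releasing it.
- **Last checks on the channel:**
  - Its top is at 53.6 mm, where 53 mm is expected.
  - It is level within 0.001 rad and parallel within about 0.001 rad.
  - Its centre is about 0.9 mm off the nest across (6 mm allowed) and about -6.5 mm lengthways (12 mm allowed). The lengthways figure mostly reflects the end channel sitting about 5.6 mm off x=0.
- **Robot and other parts:** The arm is clear of everything, about 0.25 m above the nest. The tube and the angle were not approached.
- **Disagreements:** My first jig fit was about 0.9° off in yaw and 3 mm off in position. I corrected it from the depth images before placing the channel. The final pointer and mark read about 1 mm off the nominal y in that corrected frame, but they agree with each other. One tilt check first gave nonsense because it included gripper pixels; the figures above are from the rerun without them.

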